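# Complete the brass door-handle set in the packing tray

### The job

Complete the brass set: slide the foam tray along its bed until the empty round-plate pocket of the column holding the brass lever lines up with the dock lane in which the brass rose plate waits. Then push the brass rose plate along its lane, without lifting it, until it drops and lies flat in that pocket. Leave the steel rose plate, the three levers in their pockets and the things on the bench where they are.

Things in the scene. Friction and masses are not known exactly. Their poses are not given: they have to be found in the camera images.
- station: Fixed packing station, maybe turned a little. Origin on the bench under the middle of the aluminium dock's far edge; x from dock to tray, y left along the tray's slide, z up. Dock: 100 mm (x -100 to 0) by 180 mm (y), top 34 mm above the bench, with two lanes along x. Bed plate under the tray: 10 mm high, to x = 215 mm, y = +-280 mm. One rose plate waits in each lane.
- lane_left (a point): middle of the far end of the left lane, on the dock's top (station x 0, y +40, z 34 mm); axes as the station's. Lanes are straight, 58 mm wide, open at both ends, between blue fences 8 mm high (the middle fence is 22 mm wide).
- lane_right (a point): middle of the far end of the right lane, on the dock's top (station x 0, y -40, z 34 mm); axes as the station's
- tray (a joint): Slide of the dark grey foam tray (green pocket floors) along the station's y, in m: 0 = where it starts (within 25 mm of the station's middle; see the seats), positive = left; range -0.15 to 0.15. About 3 N moves it; it stays where it is left, no detents. Tray 196 (x) by 316 mm (y), its near edge 4 mm beyond the dock's far edge, its top 32 mm above the bench (2 mm below the dock's). Three columns at y -80, 0, +80 mm from its middle.
- post_left (a point): top centre of the red upright push post at the tray's left end: 16 mm diameter, rising 45 mm from the tray's top to 77 mm above the bench; 143 mm from the tray's middle, 15 mm from its left end, 40 mm beyond its near edge. The tray can be pushed by either post, from either side.
- post_right (a point): top centre of the like red post at the tray's right end
- seat0 (a point): centre of the floor of the rose pocket in the right (y -80 mm) column of the tray; pocket 66 x 66 mm, 13 mm deep, floor 19 mm above the bench, behind a near rim 6 mm thick; moves with the tray
- bed0 (a point): centre of the floor of the lever pocket in the right (y -80 mm) column, 110 (x) x 52 mm, 13 mm deep, 96 mm beyond the rose pocket's centre
- seat1 (a point): centre of the floor of the rose pocket in the middle column of the tray; pocket 66 x 66 mm, 13 mm deep, floor 19 mm above the bench, behind a near rim 6 mm thick; moves with the tray
- bed1 (a point): centre of the floor of the lever pocket in the middle column, 110 (x) x 52 mm, 13 mm deep, 96 mm beyond the rose pocket's centre
- seat2 (a point): centre of the floor of the rose pocket in the left (y +80 mm) column of the tray; pocket 66 x 66 mm, 13 mm deep, floor 19 mm above the bench, behind a near rim 6 mm thick; moves with the tray
- bed2 (a point): centre of the floor of the lever pocket in the left (y +80 mm) column, 110 (x) x 52 mm, 13 mm deep, 96 mm beyond the rose pocket's centre
- rose_brass: Brass (yellow) rose plate: flat round disc 52 mm in diameter, 9 mm thick, about 90 g, with a dark dot in the middle; origin: centre of its underside. It starts lying flat on the dock, in the left or the right lane.
- rose_steel: Steel (silver) rose plate of the same size, in the other lane; must stay there
- lever_brass: Brass (yellow) L-shaped door lever handle lying flat in one of the three far pockets of the tray (which one varies), 102 x 44 x 15 mm, loose; origin: centre of its underside; its long arm runs along its x
- lever_steel: Steel (silver) L-shaped door lever handle lying flat in one of the three far pockets of the tray (which one varies), 102 x 44 x 15 mm, loose; origin: centre of its underside; its long arm runs along its x
- lever_black: Black L-shaped door lever handle lying flat in one of the three far pockets of the tray (which one varies), 102 x 44 x 15 mm, loose; origin: centre of its underside; its long arm runs along its x
- spray_can: bystander: blue spray can standing on the bench, 60 mm diameter, 180 mm high; origin: centre of its underside
- glue: bystander: small white bottle standing on the bench, 40 mm diameter, 110 mm high; origin: centre of its underside
- screwdriver: bystander: screwdriver lying on the bench, about 200 mm long; origin under its middle
Mind the look-alikes: they are no part of the job. Leave any purple look-alike of the rose_steel alone. Leave any red look-alike of the lever_brass alone.

How it is judged:
By the outcome, as a careful person would: the job done as asked, in the order asked, and still so for the second after the job is handed in, with the robot touching nothing.
It also fails if it takes over 45 s, if anything falls off the work surface, if the arm or the gripper's body presses on something with over 40 N, if the wrist force passes 120 N, or if a joint passes its speed limit or range.

### The arm

A 6-joint arm with a two-finger parallel gripper is mounted at the origin on the work surface. World frame = base frame: x ahead of the robot, y to its left, z up, the work surface at z = 0. Lengths are in m, angles in rad, forces in N, time in s.
With the tool pointing down it reaches from about 0.425 to 0.95 m from the base axis. Payload 3.5 kg.
Tool frame: the origin (TCP) lies at the very end of the fingers, on their centre line; the grasp point (between the pads) lies 19 mm behind it; z points along the fingers, y is the line along which they close (so a half turn about z gives the same grasp; the last joint's range is limited). The gripper opens to 85 mm and grips with 20 to 120 N. Pads are 22 mm wide; open, the fingers measure 114 mm over their backs; the gripper's body (76 mm by 85 mm) begins 54 mm behind the grasp point. The pads swing forward as they close: fully open they stand 13 mm farther back than shut.
Start: joints at [1.018, 0.286, 1.577, -0, 1.279, -0.15], TCP at [0.265, 0.621, 0.231] pointing down, gripper open.
Joint ranges: [-2.77, 2.77], [-0.9, 2.22], [0.21, 2.48], [-1.53, 4.67], [0.24, 2.81], [-2.84, 2.84]. Speed limits (rad/s): [2.79, 2.79, 3.14, 3.14, 3.14, 3.14].

### API

Orientations are given as a unit quaternion [x, y, z, w].
In Python, from plant import ctrl, optics, sign_off gives the robot as it stands.
- The arm moves only by the shell command python3 -m creep 'ROWS' [FORCE]. ROWS is JSON, a list of rows, each an object of numbers: "x", "y", "z": the shift along the tool's x, y, z in mm; "rx", "ry", "rz": the turn, a rotation vector about the tool's x, y, z in degrees; "grip": the opening, from 0 (shut) to 1 (fully open). In form: [{"x": .., "y": .., "z": .., "rx": .., "ry": .., "rz": .., "grip": ..}, ...]. A call has exactly 10 rows; each row shifts and turns the commanded pose from where the row before left it, along the tool's axes as they then stand; what a row does not reach is not made up. A row lasts 1/12 s, in which the tool goes at most 41.7 mm and 7.16 degrees, less where a joint would pass 70% of its speed; a pose out of reach is approached as far as the arm can. A call with a gripper value outside its range is refused whole. The fingers move at their own pace and stop on an object; FORCE is the grip in N (left out, the last holds). Time passes only in rows, so rows that do not move let the fingers close, or fill a call up. It gives the time, the measured TCP pose, the force, the opening and the grip force at its end, in the units of the state.
- ctrl.get_state(): the state, without advancing time (a new reading comes with each control period).
- optics.read_camera(name): name is "scene" or "top"; returns a dict with "color" (480x640x3 uint8, blue, green, red), "K" (3x3 intrinsics, pixels), "D" ([k1, k2, p1, p2, k3] as OpenCV has them; the pictures are not rectified), "R" (3x3) and "t" (3): a world point X has camera coordinates R X + t. Camera axes: x right, y down, z forward; pixel columns grow to the right and rows downward; lengths in m; the calibration is good to about 2 mm. A picture is of the moment at which its call begins. There is no depth.
- sign_off(): hands the job in; it is judged then, once.
The state is a dict: "time": time; "qpos": joint angles; "dq": joint speeds; "joint_efforts": joint torques, N m; "eef_pos": TCP position; "tcp_rot": TCP orientation; "contact_force": force on the tool from outside, world axes, zero at the start; "wrist_torque": the same for the moment, N m; "opening": opening from 0.0 (shut) to 1.0 (fully open); "finger_force": force on a finger pad.
Only numpy, scipy, OpenCV 4.12 (cv2) and the standard library are available. Lean on these libraries where they do the work, as an engineer would, in place of code of your own. Each camera call takes 0.05 s, during which the arm holds its last target. There are 200 camera calls.

## Working session

There is one attempt and no reset: what is moved stays moved. The work goes in short steps, Python scripts to look and compute and a shell command to move; the robot and the scene stay as the last step left them, time stands still between calls to the robot, and variables do not carry over. Pictures are saved under pics/ and viewed, at most 10 in all, crops included, and the job is handed in when it is done.

```bash
mkdir -p pics; ls; python3 - <<'E'
from plant import ctrl, optics
import cv2,pickle
s=ctrl.get_state();print(s['time'],s['eef_pos'],s['tcp_rot'],s['opening'])
for n in('scene','top'):
    c=optics.read_camera(n);cv2.imwrite(f'pics/{n}0.png',c['color']);pickle.dump(c,open(f'{n}.pkl','wb'))
    print(n,c['K'],c['D'],c['R'],c['t'])
E
```

```text
pics
0.0 [0.26421451 0.6204057  0.22992145] [ 2.00056147e-01  9.79783692e-01 -1.13333397e-03 -4.13920381e-04] 0.9958810110193239
scene [[443.5940548    0.         312.45616426]
 [  0.         443.5940548  243.29972654]
 [  0.           0.           1.        ]] [-0.11386166  0.          0.          0.          0.        ] [[-0.03354651  0.99943143  0.00338472]
 [ 0.84653701  0.03021442 -0.53147171]
 [-0.5312718  -0.01496373 -0.84706928]] [-0.00668771 -0.41019339  1.35663225]
top [[564.86399986   0.         315.4417931 ]
 [  0.         564.86399986 233.30095006]
 [  0.           0.           1.        ]] [0.00452427 0.         0.         0.         0.        ] [[-1.73800591e-03 -9.99915740e-01  1.28643592e-02]
 [-9.84174332e-01 -5.69137714e-04 -1.77202030e-01]
 [ 1.77194420e-01 -1.29687503e-02 -9.84090417e-01]] [0.01398413 0.57639226 1.40721   ]
```

View pics/top0.png

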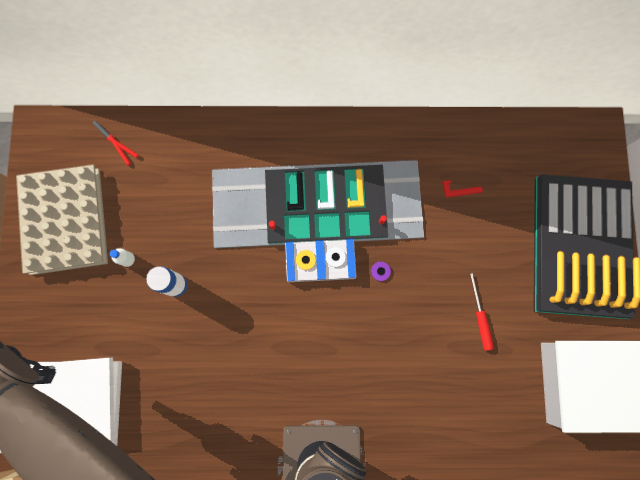

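View pics/scene0.png

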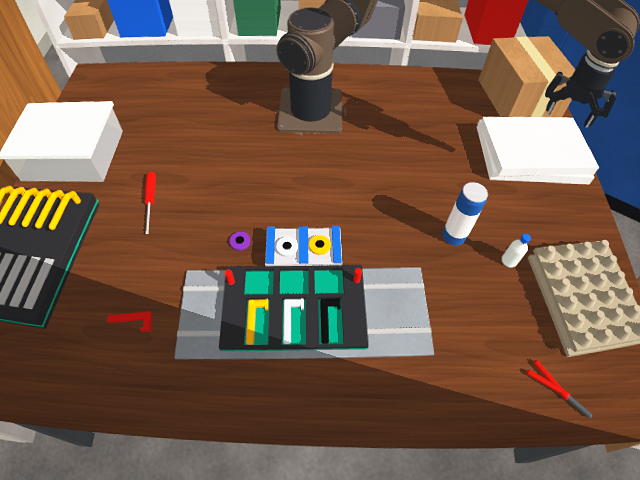

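The top view shows the brass lever in the right column (357,188) and the brass rose in the left lane (306,260). The steel rose is in the right lane (336,257), and the red posts are at (272,224) and (383,219). Next I'll take an enlarged crop.

```bash
python3 - <<'E'
import cv2
a=cv2.imread('pics/top0.png')[155:290,260:430];cv2.imwrite('pics/c0.png',cv2.resize(a,None,fx=4.4,fy=4.4,interpolation=cv2.INTER_CUBIC))
E
```

```text
(no output)
```

View pics/c0.png

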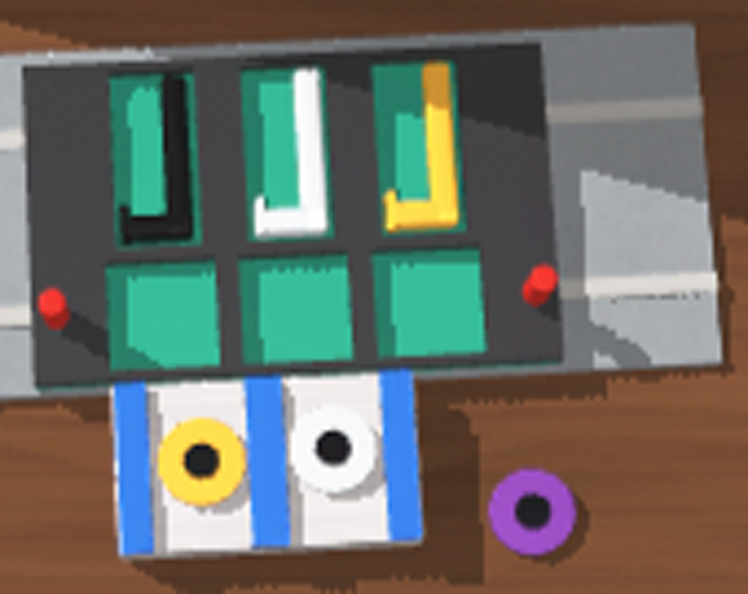

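Crop (4.4x): tray corners are (22,68), (541,43), (562,362) and (36,388). Dock corners are (115,385), (411,372), (423,541) and (122,555). The brass dot is at (201,460), steel at (333,447). I'll fit the station pose and the tray offset to these.

```bash
cat > h.py <<'E'
import numpy as np,cv2,pickle
from scipy.optimize import least_squares
def proj(c,X): return cv2.projectPoints(np.array(X,float),cv2.Rodrigues(c['R'])[0],c['t'],c['K'],c['D'])[0][:,0]
def ray(c,uv,z):
    u=cv2.undistortPoints(np.array([[uv]],float),c['K'],c['D'])[0,0]
    d=c['R'].T@np.array([*u,1]);o=-c['R'].T@c['t'];return o+d*(z-o[2])/d[2]
def W(p,S):
    S=np.array(S,float);c,s=np.cos(p[2]),np.sin(p[2])
    return np.c_[p[0]+c*S[:,0]-s*S[:,1],p[1]+s*S[:,0]+c*S[:,1],S[:,2]]
def toS(p,X):
    c,s=np.cos(p[2]),np.sin(p[2]);d=np.array(X)[:2]-p[:2];return np.array([c*d[0]+s*d[1],-s*d[0]+c*d[1]])
E
cat > fit.py <<'E'
from h import *
c=pickle.load(open('top.pkl','rb'));print('cam',-c['R'].T@c['t'])
f=lambda a:(np.array(a)-.5*0)/4.4+[260,155]-0.4
T=.032;tray=[((22,68),.2,.158,T),((541,43),.2,-.158,T),((562,362),.004,-.158,T),((36,388),.004,.158,T),((52,296),.044,.143,.077),((544,276),.044,-.143,.077)]
dock=[((115,385),0,.09,.042),((411,372),0,-.09,.042),((423,541),-.1,-.09,.042),((122,555),-.1,.09,.042),((694,24),.215,-.28,.01),((722,362),.004,-.28,.01)]
uv=f([q[0] for q in tray+dock])
def res(p):
    S=[(x,y+p[3],z) for _,x,y,z in tray]+[(x,y,z) for _,x,y,z in dock]
    return (proj(c,W(p,S))-uv).ravel()
r=least_squares(res,[.5,0,0,0],loss='soft_l1');p=r.x;print('p',p,np.round(res(p).reshape(-1,2),1).tolist())
np.save('p.npy',p)
for n,a in(('brass',(201,460)),('steel',(333,447)),('purple',(532,511))):
    X=ray(c,f(a),.043 if n!='purple' else .009);print(n,X,toS(p,X))
print('seat0',W(p,[(.043,p[3]-.08,.032)]),'target tray shift',.12-p[3])
print('posts',W(p,[(.044,p[3]+.143,.077),(.044,p[3]-.143,.077)]))
E
python3 fit.py
```

```text
cam [0.31794501 0.03256075 1.48677985]
p [ 0.55879711  0.0037797   0.048025   -0.02254094] [[0.0, -0.3], [0.1, 0.2], [0.6, -0.4], [-0.6, -0.6], [-0.2, 1.7], [0.1, 1.0], [-1.2, 0.2], [0.8, -0.1], [0.5, -0.2], [-1.3, 0.1], [0.2, -0.0], [0.3, -0.7]]
brass [0.51026401 0.03982029 0.043     ] [-0.04674696  0.03832895]
steel [ 0.51794317 -0.03754593  0.043     ] [-0.04279074 -0.03931672]
purple [ 0.48406208 -0.15793508  0.009     ] [-0.08241223 -0.15794055]
seat0 [[ 0.60667017 -0.09657873  0.032     ]] target tray shift 0.14254093608008286
posts [[ 0.59696356  0.12621216  0.077     ]
 [ 0.61069343 -0.15945809  0.077     ]]
```

```bash
python3 -m creep '[{"rz":-6.5,"grip":0},{"rz":-6.5,"grip":0},{"rz":-6.5,"grip":0},{"rz":-6.4,"grip":0},{"x":-15,"y":-30,"grip":0},{"x":-15,"y":-30,"grip":0},{"x":-15,"y":-30,"grip":0},{"x":-15,"y":-30,"grip":0},{"x":-15,"y":-30,"grip":0},{"x":-15,"y":-30,"grip":0}]'
python3 -m creep '[{"x":-18,"y":-31,"grip":0},{"x":-18,"y":-31,"grip":0},{"x":-18,"y":-31,"grip":0},{"x":-18,"y":-31,"grip":0},{"x":-18,"y":-31,"grip":0},{"x":-18,"y":-31,"grip":0},{"x":-18,"y":-31,"grip":0},{"x":-18,"y":-31,"grip":0},{"x":-18,"y":-31,"grip":0},{"grip":0}]'
cat > st.py <<'E'
from h import *
from plant import ctrl
s=ctrl.get_state();p=np.load('p.npy')
from scipy.spatial.transform import Rotation as R
M=R.from_quat(s['tcp_rot']).as_matrix()
print(round(s['time'],2),'station mm',np.round(toS(p,s['eef_pos'])*1e3,1),'z',round(s['eef_pos'][2]*1e3,1),'toolx yaw rel (want 180)',np.degrees(np.arctan2(M[1,0],M[0,0])-p[2])%360,'zaxis',M[:,2].round(3),'F',np.round(s['contact_force'],1),'open',s['opening'])
E
python3 st.py
```

```text
0.1 station mm [-264.6  630.1] z 230.0 toolx yaw rel (want 180) 154.16883972485348 zaxis [-0.001 -0.002 -1.   ] F [ 0.1 -0.2  0.5] open 0.9980061575481067$[0]: bad value
$[0]: bad value
```

```bash
python3 -m creep '[{"x":0,"y":0,"z":0,"rx":0,"ry":0,"rz":-6.5,"grip":0},{"x":0,"y":0,"z":0,"rx":0,"ry":0,"rz":-6.5,"grip":0},{"x":0,"y":0,"z":0,"rx":0,"ry":0,"rz":-6.5,"grip":0},{"x":0,"y":0,"z":0,"rx":0,"ry":0,"rz":-6.4,"grip":0},{"x":-15,"y":-30,"z":0,"rx":0,"ry":0,"rz":0,"grip":0},{"x":-15,"y":-30,"z":0,"rx":0,"ry":0,"rz":0,"grip":0},{"x":-15,"y":-30,"z":0,"rx":0,"ry":0,"rz":0,"grip":0},{"x":-15,"y":-30,"z":0,"rx":0,"ry":0,"rz":0,"grip":0},{"x":-15,"y":-30,"z":0,"rx":0,"ry":0,"rz":0,"grip":0},{"x":-15,"y":-30,"z":0,"rx":0,"ry":0,"rz":0,"grip":0}]'
python3 st.py
```

```text
time: 0.93
eef_pos: [0.3635, 0.444, 0.2307]
tcp_rot: [-0.025, 1.0, -0.0, -0.0]
contact_force: [1.0, 0.4, -0.2]
opening: 0.001
finger_force: 0.0
0.93 station mm [-174.   449.1] z 230.7 toolx yaw rel (want 180) 180.09257323767065 zaxis [-0.001 -0.001 -1.   ] F [ 1.   0.4 -0.2] open 0.0014282169721744984
```

```bash
python3 -m creep '[{"x":-20,"y":-34,"z":0,"rx":0,"ry":0,"rz":0,"grip":0},{"x":-20,"y":-34,"z":0,"rx":0,"ry":0,"rz":0,"grip":0},{"x":-20,"y":-34,"z":0,"rx":0,"ry":0,"rz":0,"grip":0},{"x":-20,"y":-34,"z":0,"rx":0,"ry":0,"rz":0,"grip":0},{"x":-20,"y":-34,"z":0,"rx":0,"ry":0,"rz":0,"grip":0},{"x":-20,"y":-34,"z":0,"rx":0,"ry":0,"rz":0,"grip":0},{"x":-20,"y":-34,"z":0,"rx":0,"ry":0,"rz":0,"grip":0},{"x":-20,"y":-34,"z":0,"rx":0,"ry":0,"rz":0,"grip":0},{"x":-20,"y":-34,"z":0,"rx":0,"ry":0,"rz":0,"grip":0},{"x":-20,"y":-34,"z":0,"rx":0,"ry":0,"rz":0,"grip":0}]'
python3 -m creep '[{"x":-9,"y":-15,"z":0,"rx":0,"ry":0,"rz":0,"grip":0},{"x":-9,"y":-16,"z":0,"rx":0,"ry":0,"rz":0,"grip":0},{"x":0,"y":0,"z":25,"rx":0,"ry":0,"rz":0,"grip":0},{"x":0,"y":0,"z":25,"rx":0,"ry":0,"rz":0,"grip":0},{"x":0,"y":0,"z":25,"rx":0,"ry":0,"rz":0,"grip":0},{"x":0,"y":0,"z":25,"rx":0,"ry":0,"rz":0,"grip":0},{"x":0,"y":0,"z":15,"rx":0,"ry":0,"rz":0,"grip":0},{"x":0,"y":0,"z":10,"rx":0,"ry":0,"rz":0,"grip":0},{"x":0,"y":0,"z":0,"rx":0,"ry":0,"rz":0,"grip":0},{"x":0,"y":0,"z":0,"rx":0,"ry":0,"rz":0,"grip":0}]'
python3 st.py; python3 - <<'E'
from plant import optics
import cv2,pickle
c=optics.read_camera('scene');pickle.dump(c,open('scene.pkl','wb'))
cv2.imwrite('pics/s1.png',cv2.resize(c['color'][200:380,170:410],None,fx=3.2,fy=3.2,interpolation=cv2.INTER_CUBIC))
E
```

```text
time: 1.77
eef_pos: [0.5802, 0.114, 0.2308]
tcp_rot: [-0.025, 1.0, 0.0, -0.0]
contact_force: [0.3, -1.4, 0.4]
opening: 0.002
finger_force: 0.0
time: 2.6
eef_pos: [0.5992, 0.0858, 0.1062]
tcp_rot: [-0.025, 1.0, 0.0, -0.0]
contact_force: [0.0, 0.2, 1.6]
opening: -0.004
finger_force: 0.0
2.6 station mm [44.3 80. ] z 106.2 toolx yaw rel (want 180) 180.06964426468934 zaxis [-0.001  0.    -1.   ] F [0.  0.2 1.6] open -0.0038973722688870217
```

View pics/s1.png

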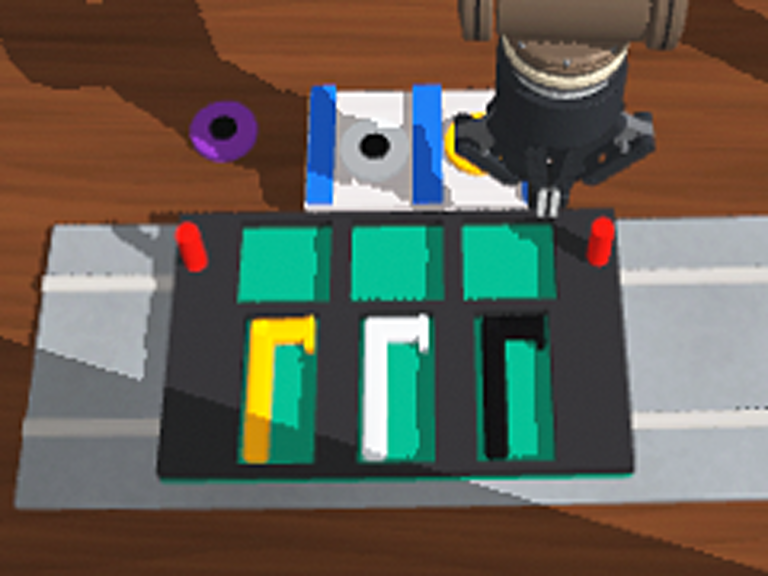

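The scene view shows the closed fingers at (548,205), just to the right of the left post (600,240). The knuckles spread wide above the tips, so I'll engage only the top 15 mm of the post.

```bash
python3 -m creep '[{"x":0,"y":0,"z":15,"rx":0,"ry":0,"rz":0,"grip":0},{"x":0,"y":0,"z":15,"rx":0,"ry":0,"rz":0,"grip":0},{"x":0,"y":0,"z":14,"rx":0,"ry":0,"rz":0,"grip":0},{"x":0,"y":8,"z":0,"rx":0,"ry":0,"rz":0,"grip":0},{"x":0,"y":8,"z":0,"rx":0,"ry":0,"rz":0,"grip":0},{"x":0,"y":6,"z":0,"rx":0,"ry":0,"rz":0,"grip":0},{"x":0,"y":6,"z":0,"rx":0,"ry":0,"rz":0,"grip":0},{"x":0,"y":6,"z":0,"rx":0,"ry":0,"rz":0,"grip":0},{"x":0,"y":6,"z":0,"rx":0,"ry":0,"rz":0,"grip":0},{"x":0,"y":6,"z":0,"rx":0,"ry":0,"rz":0,"grip":0}]'; python3 st.py
python3 -m creep '[{"x":0,"y":8,"z":0,"rx":0,"ry":0,"rz":0,"grip":0},{"x":0,"y":8,"z":0,"rx":0,"ry":0,"rz":0,"grip":0},{"x":0,"y":8,"z":0,"rx":0,"ry":0,"rz":0,"grip":0},{"x":0,"y":8,"z":0,"rx":0,"ry":0,"rz":0,"grip":0},{"x":0,"y":8,"z":0,"rx":0,"ry":0,"rz":0,"grip":0},{"x":0,"y":8,"z":0,"rx":0,"ry":0,"rz":0,"grip":0},{"x":0,"y":8,"z":0,"rx":0,"ry":0,"rz":0,"grip":0},{"x":0,"y":6,"z":0,"rx":0,"ry":0,"rz":0,"grip":0},{"x":0,"y":4,"z":0,"rx":0,"ry":0,"rz":0,"grip":0},{"x":0,"y":0,"z":0,"rx":0,"ry":0,"rz":0,"grip":0}]'; python3 st.py
python3 - <<'E'
from plant import optics
import cv2,pickle
c=optics.read_camera('scene');pickle.dump(c,open('scene.pkl','wb'))
cv2.imwrite('pics/s2.png',cv2.resize(c['color'][200:370,220:460],None,fx=3.2,fy=3.2,interpolation=cv2.INTER_CUBIC))
E
```

```text
time: 3.48
eef_pos: [0.5974, 0.1322, 0.0629]
tcp_rot: [-0.025, 1.0, -0.0, 0.0]
contact_force: [-0.7, -3.4, -0.6]
opening: -0.003
finger_force: 1.7
3.48 station mm [ 44.7 126.4] z 62.9 toolx yaw rel (want 180) 180.08541091657426 zaxis [ 0.001 -0.    -1.   ] F [-0.7 -3.4 -0.6] open -0.0031342517643083143
time: 4.32
eef_pos: [0.5936, 0.1992, 0.0623]
tcp_rot: [-0.025, 1.0, 0.001, 0.0]
contact_force: [-0.1, 0.6, -0.4]
opening: -0.004
finger_force: 0.0
4.32 station mm [ 44.2 193.5] z 62.3 toolx yaw rel (want 180) 180.09045158323326 zaxis [ 0.     0.002 -1.   ] F [-0.1  0.6 -0.4] open -0.003783224558124324
```

View pics/s2.png

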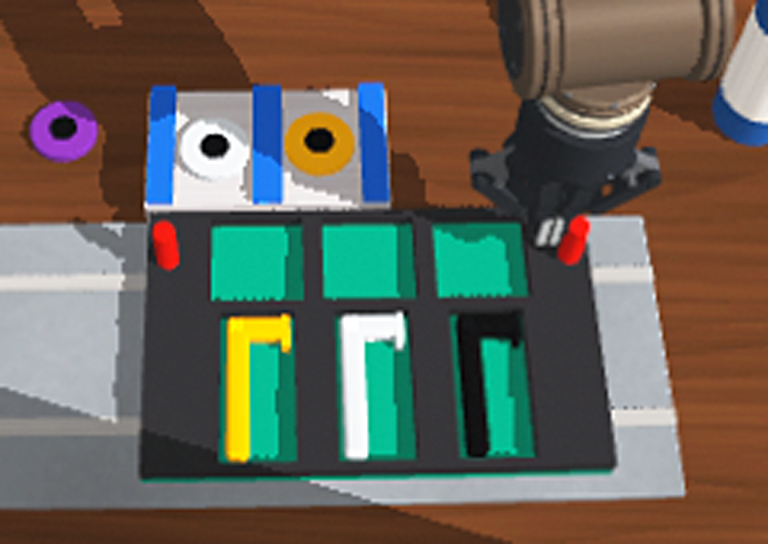

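Crop (3.2x, offset 220,200): far tray corners at (140,475) and (616,468), post tops at (161,227) and (581,222). Dock fence corners are at (177,87 / 384,85 top) and (147,205), (388,205).

```bash
cat > fs.py <<'E'
from h import *
import sys,json
c=pickle.load(open('scene.pkl','rb'))
def tray(pts,ox,oy):
    T=.032
    ref=dict(fr=(.2,-.158,T),fl=(.2,.158,T),pr=(.044,-.143,.077),pl=(.044,.143,.077),s0l=(.076,-.047,T),s0r=(.076,-.113,T))
    dk=dict(dnr=(-.1,-.09,.042),dnl=(-.1,.09,.042),dfr=(0,-.09,.042),dfl=(0,.09,.042))
    uv=np.array([np.array(v)/3.2+[ox,oy]-.35 for v in pts.values()])
    def res(q):
        S=[(ref[k][0],ref[k][1]+q[3],ref[k][2]) if k in ref else dk[k] for k in pts]
        return (proj(c,W(q,S))-uv).ravel()
    p=np.load('p.npy');r=least_squares(res,p,loss='soft_l1');print('free fit',r.x)
    print(dict(zip(pts,np.round(res(r.x).reshape(-1,2),1).tolist())))
    r2=least_squares(lambda o:res([*p[:3],o[0]]),[0.],loss='soft_l1');print('fixed p',r2.x)
E
python3 - <<'E'
from fs import *
tray(dict(fr=(140,475),fl=(616,466),pr=(161,227),pl=(581,222),s0r=(211,299),s0l=(297,298),dnr=(150,87),dnl=(384,84),dfr=(147,204),dfl=(388,202)),220,200)
E
```

```text
free fit [0.56156296 0.0043755  0.05138738 0.07120868]
{'fr': [-0.6, -0.5], 'fl': [0.3, -0.6], 'pr': [0.5, 1.3], 'pl': [-0.7, 1.0], 's0r': [-0.6, 0.8], 's0l': [2.0, 0.7], 'dnr': [-0.6, -0.2], 'dnl': [0.5, -0.3], 'dfr': [-1.3, -0.9], 'dfl': [1.4, -1.4]}
fixed p [0.0721062]
```

```bash
python3 -m creep '[{"x":0,"y":6,"z":0,"rx":0,"ry":0,"rz":0,"grip":0},{"x":0,"y":6,"z":0,"rx":0,"ry":0,"rz":0,"grip":0},{"x":0,"y":6,"z":0,"rx":0,"ry":0,"rz":0,"grip":0},{"x":0,"y":6,"z":0,"rx":0,"ry":0,"rz":0,"grip":0},{"x":0,"y":6,"z":0,"rx":0,"ry":0,"rz":0,"grip":0},{"x":0,"y":5,"z":0,"rx":0,"ry":0,"rz":0,"grip":0},{"x":0,"y":3,"z":0,"rx":0,"ry":0,"rz":0,"grip":0},{"x":0,"y":2,"z":0,"rx":0,"ry":0,"rz":0,"grip":0},{"x":0,"y":1,"z":0,"rx":0,"ry":0,"rz":0,"grip":0},{"x":0,"y":1,"z":0,"rx":0,"ry":0,"rz":0,"grip":0}]'; python3 st.py
python3 - <<'E'
from plant import optics
import cv2,pickle
c=optics.read_camera('scene');pickle.dump(c,open('scene.pkl','wb'))
cv2.imwrite('pics/s3.png',cv2.resize(c['color'][200:370,240:480],None,fx=3.2,fy=3.2,interpolation=cv2.INTER_CUBIC))
E
```

```text
time: 5.2
eef_pos: [0.5913, 0.2396, 0.062]
tcp_rot: [-0.025, 1.0, -0.0, -0.001]
contact_force: [-1.1, -3.2, -0.7]
opening: -0.001
finger_force: 1.5
5.2 station mm [ 43.8 234. ] z 62.0 toolx yaw rel (want 180) 180.077662615093 zaxis [-0.001 -0.    -1.   ] F [-1.1 -3.2 -0.7] open -0.0008574542317204416
```

View pics/s3.png

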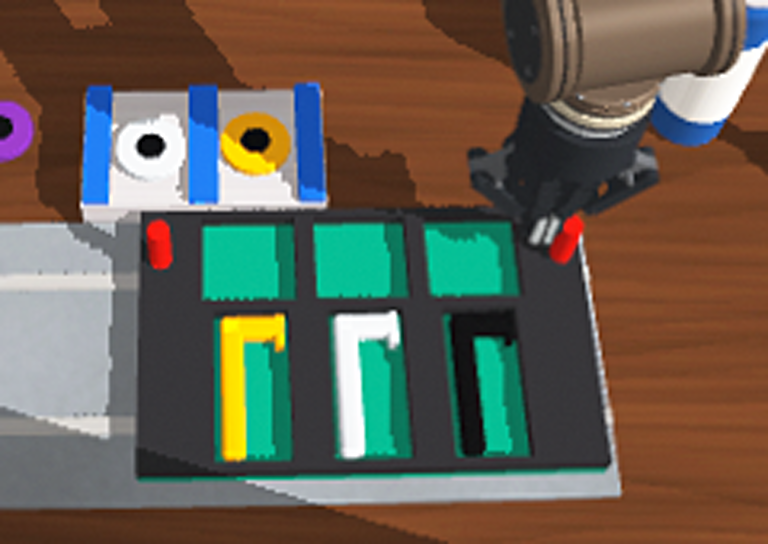

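Far tray corners are now at (136,474) and (610,464), post tops at (157,226) and (575,222). The seat0 far edge runs (201,300)–(295,299), and the dock corners are (86,87), (321,84), (83,204) and (326,203).

```bash
python3 - <<'E'
from fs import *
tray(dict(fr=(136,473),fl=(610,464),pr=(157,226),pl=(575,222),s0r=(202,299),s0l=(294,298),dnr=(86,87),dnl=(321,84),dfr=(83,204),dfl=(326,202)),240,200)
E
```

```text
free fit [0.56147043 0.00477197 0.05034514 0.11075481]
{'fr': [-0.4, -0.2], 'fl': [0.6, -0.4], 'pr': [-0.0, 1.4], 'pl': [-0.9, 0.7], 's0r': [0.0, 0.6], 's0l': [0.8, 0.5], 'dnr': [-0.3, -0.3], 'dnl': [0.4, -0.3], 'dfr': [-1.1, -1.0], 'dfl': [1.0, -1.4]}
fixed p [0.11191082]
```

```bash
python3 -m creep '[{"x":0,"y":2,"z":0,"rx":0,"ry":0,"rz":0,"grip":0},{"x":0,"y":2,"z":0,"rx":0,"ry":0,"rz":0,"grip":0},{"x":0,"y":2,"z":0,"rx":0,"ry":0,"rz":0,"grip":0},{"x":0,"y":1,"z":0,"rx":0,"ry":0,"rz":0,"grip":0},{"x":0,"y":0.5,"z":0,"rx":0,"ry":0,"rz":0,"grip":0},{"x":0,"y":0.5,"z":0,"rx":0,"ry":0,"rz":0,"grip":0},{"x":0,"y":0,"z":0,"rx":0,"ry":0,"rz":0,"grip":0},{"x":0,"y":0,"z":0,"rx":0,"ry":0,"rz":0,"grip":0},{"x":0,"y":0,"z":0,"rx":0,"ry":0,"rz":0,"grip":0},{"x":0,"y":0,"z":0,"rx":0,"ry":0,"rz":0,"grip":0}]'; python3 st.py
python3 - <<'E'
from plant import optics
import cv2,pickle
c=optics.read_camera('scene');pickle.dump(c,open('scene.pkl','wb'))
cv2.imwrite('pics/s4.png',cv2.resize(c['color'][200:370,240:480],None,fx=3.2,fy=3.2,interpolation=cv2.INTER_CUBIC))
E
```

```text
time: 6.08
eef_pos: [0.5916, 0.2477, 0.0625]
tcp_rot: [-0.025, 1.0, 0.0, 0.0]
contact_force: [-0.7, -2.0, -1.3]
opening: 0.001
finger_force: 1.1
6.08 station mm [ 44.4 242.1] z 62.5 toolx yaw rel (want 180) 180.06259311951086 zaxis [ 0.001  0.    -1.   ] F [-0.7 -2.  -1.3] open 0.0007783403611014639
```

View pics/s4.png

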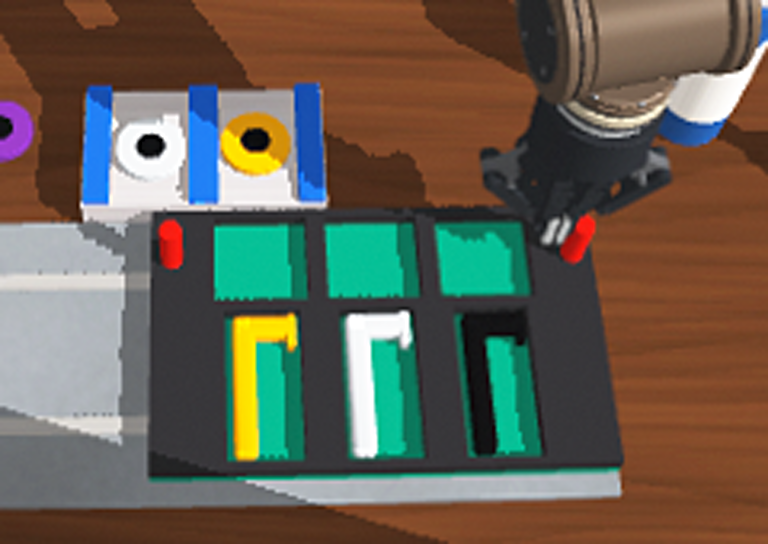

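The seat0 pocket spans (214–305), centred at about 260. The left lane's far end is centred at about 258, so the two are aligned within about 2 mm. Next I'll back off and go behind the brass rose.

```bash
python3 -m creep '[{"x":0,"y":-6,"z":0,"rx":0,"ry":0,"rz":0,"grip":0},{"x":0,"y":-6,"z":0,"rx":0,"ry":0,"rz":0,"grip":0},{"x":0,"y":0,"z":-27,"rx":0,"ry":0,"rz":0,"grip":0},{"x":0,"y":0,"z":-27,"rx":0,"ry":0,"rz":0,"grip":0},{"x":0,"y":0,"z":-27,"rx":0,"ry":0,"rz":0,"grip":0},{"x":20,"y":-27,"z":0,"rx":0,"ry":0,"rz":0,"grip":0},{"x":20,"y":-27,"z":0,"rx":0,"ry":0,"rz":0,"grip":0},{"x":20,"y":-27,"z":0,"rx":0,"ry":0,"rz":0,"grip":0},{"x":20,"y":-27,"z":0,"rx":0,"ry":0,"rz":0,"grip":0},{"x":20,"y":-27,"z":0,"rx":0,"ry":0,"rz":0,"grip":0}]'
python3 -m creep '[{"x":22,"y":-28,"z":0,"rx":0,"ry":0,"rz":0,"grip":0},{"x":22,"y":-27,"z":0,"rx":0,"ry":0,"rz":0,"grip":0},{"x":0,"y":0,"z":0,"rx":0,"ry":0,"rz":0,"grip":0},{"x":0,"y":0,"z":25,"rx":0,"ry":0,"rz":0,"grip":0},{"x":0,"y":0,"z":25,"rx":0,"ry":0,"rz":0,"grip":0},{"x":0,"y":0,"z":25,"rx":0,"ry":0,"rz":0,"grip":0},{"x":0,"y":0,"z":10,"rx":0,"ry":0,"rz":0,"grip":0},{"x":0,"y":0,"z":5,"rx":0,"ry":0,"rz":0,"grip":0},{"x":0,"y":0,"z":0,"rx":0,"ry":0,"rz":0,"grip":0},{"x":0,"y":0,"z":0,"rx":0,"ry":0,"rz":0,"grip":0}]'; python3 st.py
python3 - <<'E'
from plant import optics
import cv2,pickle
a=optics.read_camera('top')['color'][155:290,230:400];b=optics.read_camera('scene')['color'][205:340,240:410]
cv2.imwrite('pics/s5.png',cv2.resize(cv2.vconcat([a,b]),None,fx=2.2,fy=2.2,interpolation=cv2.INTER_CUBIC))
E
```

```text
time: 6.97
eef_pos: [0.4984, 0.0948, 0.1442]
tcp_rot: [-0.025, 1.0, 0.0, 0.001]
contact_force: [0.5, -0.9, 1.4]
opening: 0.001
finger_force: 0.0
time: 7.8
eef_pos: [0.4586, 0.0388, 0.0544]
tcp_rot: [-0.025, 1.0, -0.0, 0.001]
contact_force: [0.5, -0.3, 0.4]
opening: -0.001
finger_force: 0.0
7.8 station mm [-98.4  39.8] z 54.4 toolx yaw rel (want 180) 180.0761666890325 zaxis [ 0.002 -0.    -1.   ] F [ 0.5 -0.3  0.4] open -0.0014647898871930224
```

View pics/s5.png

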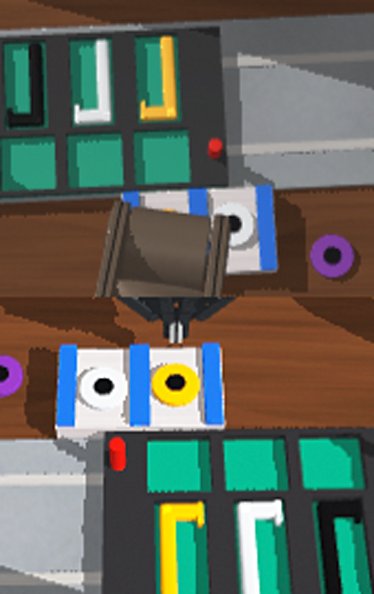

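Fingers (176,330), the rose (176,382) and the pocket centre (≈178,465) are in line. I'll lower to 4 mm above the dock and push.

```bash
python3 -m creep '[{"x":0,"y":0,"z":8,"rx":0,"ry":0,"rz":0,"grip":0},{"x":0,"y":0,"z":8,"rx":0,"ry":0,"rz":0,"grip":0},{"x":0,"y":0,"z":0,"rx":0,"ry":0,"rz":0,"grip":0},{"x":-6,"y":0,"z":0,"rx":0,"ry":0,"rz":0,"grip":0},{"x":-6,"y":0,"z":0,"rx":0,"ry":0,"rz":0,"grip":0},{"x":-6,"y":0,"z":0,"rx":0,"ry":0,"rz":0,"grip":0},{"x":-6,"y":0,"z":0,"rx":0,"ry":0,"rz":0,"grip":0},{"x":-6,"y":0,"z":0,"rx":0,"ry":0,"rz":0,"grip":0},{"x":-6,"y":0,"z":0,"rx":0,"ry":0,"rz":0,"grip":0},{"x":-4,"y":0,"z":0,"rx":0,"ry":0,"rz":0,"grip":0}]'; python3 st.py
python3 -m creep '[{"x":-5,"y":0,"z":0,"rx":0,"ry":0,"rz":0,"grip":0},{"x":-5,"y":0,"z":0,"rx":0,"ry":0,"rz":0,"grip":0},{"x":-5,"y":0,"z":0,"rx":0,"ry":0,"rz":0,"grip":0},{"x":-5,"y":0,"z":0,"rx":0,"ry":0,"rz":0,"grip":0},{"x":-5,"y":0,"z":0,"rx":0,"ry":0,"rz":0,"grip":0},{"x":-4,"y":0,"z":0,"rx":0,"ry":0,"rz":0,"grip":0},{"x":-4,"y":0,"z":0,"rx":0,"ry":0,"rz":0,"grip":0},{"x":-4,"y":0,"z":0,"rx":0,"ry":0,"rz":0,"grip":0},{"x":-4,"y":0,"z":0,"rx":0,"ry":0,"rz":0,"grip":0},{"x":0,"y":0,"z":0,"rx":0,"ry":0,"rz":0,"grip":0}]'; python3 st.py
python3 - <<'E'
from plant import optics
import cv2,pickle
b=optics.read_camera('scene')['color'][205:345,240:410]
cv2.imwrite('pics/s6.png',cv2.resize(b,None,fx=4,fy=4,interpolation=cv2.INTER_CUBIC))
E
```

```text
time: 8.73
eef_pos: [0.4984, 0.0407, 0.0375]
tcp_rot: [-0.025, 1.0, -0.0, 0.0]
contact_force: [0.3, -0.2, 0.8]
opening: -0.002
finger_force: 0.3
8.73 station mm [-58.5  39.8] z 37.5 toolx yaw rel (want 180) 180.0721504176742 zaxis [ 0.001 -0.    -1.   ] F [ 0.3 -0.2  0.8] open -0.0016579102854264848
time: 9.57
eef_pos: [0.5395, 0.0427, 0.0376]
tcp_rot: [-0.025, 1.0, -0.0, 0.001]
contact_force: [0.7, 0.1, 0.2]
opening: 0.001
finger_force: 0.0
9.57 station mm [-17.4  39.8] z 37.6 toolx yaw rel (want 180) 180.0665968513451 zaxis [ 0.002 -0.    -1.   ] F [0.7 0.1 0.2] open 0.0011826293337686257
```

View pics/s6.png

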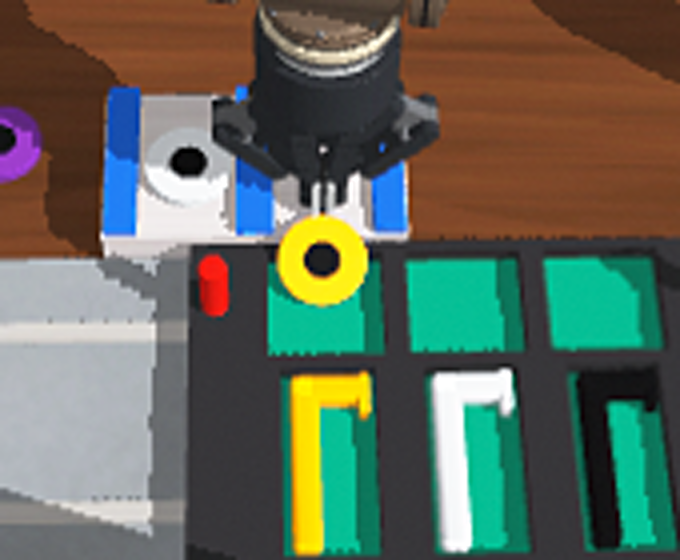

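The rose (322,260) overhangs the pocket centrally and has started to tip. I'll push it about 22 mm further, then back off and look.

```bash
python3 -m creep '[{"x":-4,"y":0,"z":0,"rx":0,"ry":0,"rz":0,"grip":0},{"x":-4,"y":0,"z":0,"rx":0,"ry":0,"rz":0,"grip":0},{"x":-4,"y":0,"z":0,"rx":0,"ry":0,"rz":0,"grip":0},{"x":-4,"y":0,"z":0,"rx":0,"ry":0,"rz":0,"grip":0},{"x":-3,"y":0,"z":0,"rx":0,"ry":0,"rz":0,"grip":0},{"x":-3,"y":0,"z":0,"rx":0,"ry":0,"rz":0,"grip":0},{"x":-2,"y":0,"z":0,"rx":0,"ry":0,"rz":0,"grip":0},{"x":0,"y":0,"z":0,"rx":0,"ry":0,"rz":0,"grip":0},{"x":0,"y":0,"z":0,"rx":0,"ry":0,"rz":0,"grip":0},{"x":0,"y":0,"z":0,"rx":0,"ry":0,"rz":0,"grip":0}]'; python3 st.py
python3 -m creep '[{"x":6,"y":0,"z":0,"rx":0,"ry":0,"rz":0,"grip":0},{"x":10,"y":0,"z":0,"rx":0,"ry":0,"rz":0,"grip":0},{"x":14,"y":0,"z":0,"rx":0,"ry":0,"rz":0,"grip":0},{"x":0,"y":0,"z":-25,"rx":0,"ry":0,"rz":0,"grip":0},{"x":0,"y":0,"z":-25,"rx":0,"ry":0,"rz":0,"grip":0},{"x":0,"y":0,"z":-25,"rx":0,"ry":0,"rz":0,"grip":0},{"x":0,"y":0,"z":-25,"rx":0,"ry":0,"rz":0,"grip":0},{"x":20,"y":0,"z":0,"rx":0,"ry":0,"rz":0,"grip":0},{"x":20,"y":0,"z":0,"rx":0,"ry":0,"rz":0,"grip":0},{"x":0,"y":0,"z":0,"rx":0,"ry":0,"rz":0,"grip":0}]'
python3 - <<'E'
from plant import optics
import cv2,pickle
c=optics.read_camera('scene');pickle.dump(c,open('scene.pkl','wb'))
cv2.imwrite('pics/s7.png',cv2.resize(c['color'][205:345,240:410],None,fx=4,fy=4,interpolation=cv2.INTER_CUBIC))
E
```

```text
time: 10.45
eef_pos: [0.5623, 0.0439, 0.0374]
tcp_rot: [-0.025, 1.0, -0.0, 0.0]
contact_force: [-0.1, -0.5, 0.1]
opening: 0.002
finger_force: 0.0
10.45 station mm [ 5.5 39.9] z 37.4 toolx yaw rel (want 180) 180.06878673426328 zaxis [ 0. -0. -1.] F [-0.1 -0.5  0.1] open 0.0022306839093863807
time: 11.28
eef_pos: [0.4886, 0.0409, 0.1367]
tcp_rot: [-0.025, 1.0, 0.0, -0.001]
contact_force: [0.3, -0.0, 0.1]
opening: -0.001
finger_force: 0.0
```

View pics/s7.png

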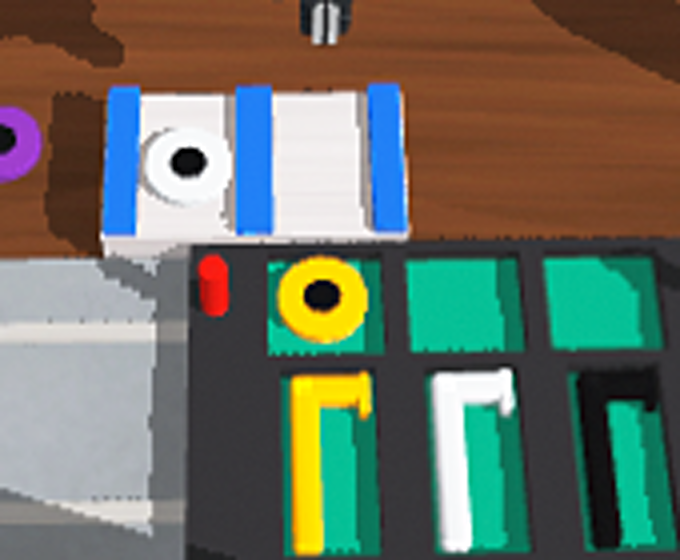

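The rose is in the pocket, with its dot at (322,295). I'll check numerically that it lies flat.

```bash
python3 - <<'E'
from h import *
c=pickle.load(open('scene.pkl','rb'));p=np.load('p.npy');im=c['color']
hsv=cv2.cvtColor(im,cv2.COLOR_BGR2HSV);m=cv2.inRange(hsv,(18,100,80),(35,255,255))
m[:, :300]=0;m[:,340:]=0;m[:262]=0;m[294:]=0
ys,xs=np.nonzero(m);print('mask bbox',xs.min(),xs.max()+1,ys.min(),ys.max()+1)
dk=(im.max(2)<60).astype(np.uint8);dk[:272]=0;dk[286:]=0;dk[:,:312]=0;dk[:,330:]=0
yy,xx=np.nonzero(dk);print('dot',xx.mean(),yy.mean(),len(xx))
a=np.linspace(0,2*np.pi,90)
def bb(cx,zc,tilt):   # outline of disc, tilt about station y, nose down
    P=[]
    for t in(0,.009):
        X=.026*np.cos(a);P+=[np.c_[cx+X*np.cos(tilt)+t*np.sin(tilt),.04+.026*np.sin(a),zc-X*np.sin(tilt)+t*np.cos(tilt)]]
    q=proj(c,W(p,np.vstack(P)));d=proj(c,W(p,[(cx+.009*np.sin(tilt),.04,zc+.009*np.cos(tilt))]))[0]
    return np.r_[q.min(0)[0],q.max(0)[0],q.min(0)[1],q.max(0)[1],d].round(1)
for cx in(.037,.040,.043):print('flat',cx,bb(cx,.019,0))
for cx in(.032,.035):print('tilt',cx,bb(cx,.0255,np.arcsin(13/52)))
E
```

```text
mask bbox 309 332 269 291
dot 320.0833333333333 278.1458333333333 48
flat 0.037 [309.4 332.1 267.8 289.7 320.7 277.7]
flat 0.04 [309.4 332.1 269.  290.9 320.8 278.9]
flat 0.043 [309.4 332.2 270.1 292.1 320.8 280.1]
tilt 0.032 [309.4 332.1 264.4 287.4 320.8 275.4]
tilt 0.035 [309.4 332.2 265.6 288.6 320.8 276.6]
```

```bash
python3 -c "
from plant import sign_off
print(sign_off())"
```

```text
the job is handed in; nothing more can be done
None
```

I slid the tray so the brass lever's column lined up with the left lane, then pushed the brass rose plate in; it measures flat in that pocket, nothing else in view had moved, and I handed the job in at about 11 s.

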